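Clamp sample jars on the shaker tray

ROBOT

A 6-joint arm with a two-finger parallel gripper is mounted at the origin on a cart in front of the work surface, level with it; the furniture and walls round the work are solid. World frame = base frame: x ahead of the robot, y to its left, z up, the work surface at z = 0. Lengths are in mm, angles in rad, forces in N, time in s.
With the tool pointing down it reaches from about 325 to 775 mm from the base axis. Payload 9.3 kg.
Tool frame: the origin (TCP) lies between the finger pads; the fingertips stand 8 mm ahead of it and the grasp point (between the pads) lies 11 mm behind it; z points along the fingers, y is the line along which they close (so a half turn about z gives the same grasp; the last joint's range is limited). The gripper opens to 85 mm and grips with 20 to 120 N. Pads are 22 mm wide; open, the fingers measure 114 mm over their backs; the gripper's body (76 mm by 85 mm) begins 54 mm behind the grasp point. The pads swing forward as they close: fully open they stand 13 mm farther back than shut.
Start: joints at [0.95, 0.259, 0.021, 1.334, 0, 1.418], TCP at [248.009, 490.906, 239.279] pointing down, gripper open.
Joint ranges: [-3.04, 3.04], [-0.91, 1.82], [-1.04, 1.36], [-1.92, 1.95], [-1.52, 1.45], [-3.14, 3.14]. Speed limits (rad/s): [2.22, 2.22, 2.79, 3.14, 3.14, 3.14].

INTERFACE

Orientations are given as [roll, pitch, yaw] about the fixed x, y, z axes, in that order (R = Rz(yaw) Ry(pitch) Rx(roll)).
In Python, from workcell import env gives the robot as it stands.
- The arm moves only by the tool carry_out, never from a script. Its argument "steps" is text: rows parted by semicolons, each of 7 numbers parted by spaces: the shift along the tool's x, y, z in m, then the turn, a rotation vector about the tool's x, y, z in degrees, then the closure in counts, from 0 (fully open) to 255 (shut). A call has 1 to 20 rows; each row is the pose to reach, as a shift and turn from the pose commanded when the call began, along the tool's axes at that moment; what a row does not reach only later rows make up. A row lasts 1/10 s, in which the tool goes at most 50 mm and 8.59 degrees, less where a joint would pass 70% of its speed; a pose out of reach is approached as far as the arm can. A call with a gripper value outside its range is refused whole. The fingers move at their own pace and stop on an object; "force" is the grip in N (left out, the last holds). Time passes only in rows, so rows that repeat a pose let the fingers close. It gives the time, the measured TCP pose, the force, the opening and the grip force at its end, in the units of the state.
- env.read_state(): the state, without advancing time (a new reading comes with each control period).
- env.snapshot(name): name is "scene" or "side" or "wrist"; returns (picture, depth): 384x512x3 uint8, red, green, blue; 384x512 float32, mm along the optical axis (not along the pixel's ray), 0 where there is no reading.
- env.camera_model(name): a dict with "K" (3x3 intrinsics, pixels), "dist" ([k1, k2, p1, p2, k3] as OpenCV has them; the pictures are not rectified), "xyz" and "attitude" of the camera in the world. Camera axes: x right, y down, z forward; pixel columns grow to the right and rows downward; lengths in mm; the calibration is good to about 2 mm. A picture is of the moment at which its call begins: read the wrist's pose just before it. camera_model takes no time and is no camera call; for the wrist camera it gives the pose at the moment of the call.
- env.hand_in(): hands the job in; it is judged then, once.
The state is a dict: "time": time; "joint_pos": joint angles; "qd": joint speeds; "tau": joint torques, N m; "tcp_pos": TCP position; "ee_rot": TCP orientation; "force": force on the tool from outside, world axes, zero at the start; "wrist_torque": the same for the moment, N m; "width": finger opening in mm; "finger_force": force on a finger pad.
Only numpy, scipy, OpenCV 4.12 (cv2) and the standard library are available. Lean on these libraries where they do the work, as an engineer would, in place of code of your own. Each camera call takes 0.05 s, during which the arm holds its last target. There are 200 camera calls.

TASK

Load the shaker tray: turn the star wheel counter-clockwise, spoke after spoke, until the clamp bar is fully open, then stand every jar that is on the bench upright in the tray, one per cell. Turn the wheel clockwise until the bar is fully closed in front of the jars, and last press the orange catch on the bar down until it snaps, without pushing hard on it after that. Leave the timer and the petri dish where they are.

Things in the scene. Friction and masses are not known exactly. Their poses are not given: they have to be found in the camera images.
- tray: Aluminium tray fixed on the bench, plate 148 x 366 mm, top 6 mm up. Origin at bench level under the middle cell; at yaw 0 x points away from the robot, y left. Three cells along y, each 62 mm wide, parted by blue dividers (4 mm thick, x -11 to 47 mm, top 32 mm up); blue back wall, inner face x = 45 mm, top 34 mm up. In front only the clamp bar. Star wheel at the left end.
- cell0 (a point): Middle of the right-hand cell's floor while the bar is open (x = 4, y = -66 mm, z = 6 mm in the tray frame): stand a jar here. Axes as the tray's.
- cell1 (a point): The same for the middle cell (y = 0).
- cell2 (a point): The same for the left-hand cell (y = 66 mm).
- bar (a joint): Clamp bar: steel, 12 x 222 x 20 mm, top 31 mm above the bench, along y in front of the cells. Value in m: 0 closed (56 mm from the back wall), 0.040 fully open (96 mm, moved towards the robot). Moved only by the star wheel, 0.040 m for 6.0 rad; stays where it is left. Closing, it slides standing jars back towards the wall.
- wheel (a joint): Angle of the star wheel in rad, 0 (bar closed, end stop) to 6.0 (bar fully open, end stop); grows counter-clockwise seen from above. Starts between 0 and 0.8. Needs about 0.1 to 0.2 N m (2 to 4 N at a spoke); stays where it is left.
- wheel_hub (a point): Centre of the star wheel (178 mm left of the middle cell) on its upright axis, 76 mm above the bench. Hub radius 17 mm, top 90 mm up. Five spokes 72 degrees apart, 10 mm thick, end in 14 mm balls centred 58 mm out. A white cover (top 91 mm up) hides the wheel from 20 mm behind the axis on, so push spokes only on the front half, fingertips lowered between them; below lies a post of 13 mm radius.
- red_ball (a point): Centre of the one red spoke ball (the other four are black), 58 mm from the axis. At wheel = 0 it points straight to the tray's -x side (to the front).
- catch (a joint): Travel of the snap catch in m: 0 up, grows downward to 0.016, its firm stop. Over-centre spring: it resists with 6 to 9 N at first, less and less as it goes down, and past half-way (8 mm) it snaps down by itself to 16 mm and stays. Starts up.
- catch_top (a point): Centre of the top face of the orange catch, 24 x 20 mm, in a black housing (30 x 24 mm, top 50 mm up) on the front of the clamp bar between the middle and left cells; it moves with the bar. Bar closed: at x = -40.5, y = 33 mm in the tray frame. 70 mm above the bench when up. Push straight down. Keep the force under 35 N.
- jar_white: Squat closed screw-lid sample jar of amber glass with a white lid, 52 mm diameter, 54 mm tall, about 130 g; origin at the centre of its underside, z up through the lid. Two or three of the four jars are there in a run (the others are absent). It stands on the bench in front of the tray.
- jar_red: Squat closed screw-lid sample jar of amber glass with a red lid, 52 mm diameter, 54 mm tall, about 130 g; origin at the centre of its underside, z up through the lid. Two or three of the four jars are there in a run (the others are absent). It stands on the bench in front of the tray.
- jar_blue: Squat closed screw-lid sample jar of amber glass with a blue lid, 52 mm diameter, 54 mm tall, about 130 g; origin at the centre of its underside, z up through the lid. Two or three of the four jars are there in a run (the others are absent). It stands on the bench in front of the tray.
- jar_yellow: Squat closed screw-lid sample jar of amber glass with a yellow lid, 52 mm diameter, 54 mm tall, about 130 g; origin at the centre of its underside, z up through the lid. Two or three of the four jars are there in a run (the others are absent). It stands on the bench in front of the tray.
- timer: White bench timer standing on the bench at the left, 22 x 66 x 58 mm; origin at the centre of its underside. Leave alone.
- petri_dish: Small petri dish behind the tray, 60 mm across, 16 mm high; origin at the centre of its underside. Leave alone.

How it is judged:
By the outcome, as a careful person would: the job done as asked, in the order asked, and still so for the second after the job is handed in, with the robot touching nothing.
Of jar_white, jar_red, jar_blue, jar_yellow only 2 to 3 are there at a start; the rules pass over those that are not, and their reading is None.
At some moment in a run one of jar_white, jar_red, jar_blue, jar_yellow may be knocked a few centimetres aside while the robot is not near it.
It also fails if it takes over 200 s, if anything falls off the work surface, if the arm or the gripper's body presses on something with over 40 N, if the wrist force passes 120 N, or if a joint passes its speed limit or range.

## Working session

There is one attempt and no reset: what is moved stays moved. The work goes in short steps, Python scripts to look and compute and a tool call to move; the robot and the scene stay as the last step left them, time stands still between calls to the robot, and variables do not carry over. Pictures are saved under pics/ and viewed, at most 14 in all, crops included, and the job is handed in when it is done.

Besides the shell and the picture viewer there is one more tool, called as name(argument=value, ...), one argument or row to a line, values as JSON. carry_out: Moves the arm, as the interface text tells. Its arguments: {"type":"object","properties":{"steps":{"type":"string"},"force":{"type":"number"}},"required":["steps"]}

```bash
ls; mkdir -p pics; python3 - <<'E'
from workcell import env
import cv2,numpy as np
print(env.read_state())
for n in ("scene","side"):
    p,d=env.snapshot(n); cv2.imwrite(f"pics/{n}0.png",p[:,:,::-1]); np.savez(f"{n}0.npz",p=p,d=d)
    print(n,env.camera_model(n))
print(env.camera_model("wrist"))
E
```

```text
pics
{'time': 0.0, 'joint_pos': array([ 9.50399342e-01,  2.59203407e-01,  2.07249539e-02,  1.33373724e+00,
       -3.56856097e-05,  1.41820475e+00]), 'qd': array([-0.00063587,  0.00019189,  0.00203541, -0.00065456,  0.00088575,
       -0.00101553]), 'tau': array([-7.24226447e-04, -5.55646741e+01,  3.44531608e+01,  1.37243702e-02,
       -1.63745212e-04, -1.14236803e-05]), 'tcp_pos': array([247.84293678, 490.65551364, 238.64560531]), 'ee_rot': array([-3.14018436e+00, -1.80472620e-04,  2.67378715e+00]), 'force': array([-0.51249502,  0.0636494 ,  0.19954654]), 'wrist_torque': array([-0.02284342, -0.03657399,  0.01436947]), 'finger_force': 0.0, 'width': 85.29410161662787}
scene {'K': array([[376.71071943,   0.        , 259.76427054],
       [  0.        , 376.71071943, 194.79647906],
       [  0.        ,   0.        ,   1.        ]]), 'dist': array([0.01303932, 0.        , 0.        , 0.        , 0.        ]), 'xyz': array([-100.22071862, -363.3941691 ,  634.57941596]), 'attitude': array([-2.1574497 ,  0.00356729, -1.11409701])}
side {'K': array([[459.61291901,   0.        , 259.44833716],
       [  0.        , 459.61291901, 186.28985717],
       [  0.        ,   0.        ,   1.        ]]), 'dist': array([-0.00814121,  0.        ,  0.        ,  0.        ,  0.        ]), 'xyz': array([  -51.7961514 , -1098.21528667,   664.0913766 ]), 'attitude': array([-1.98929291, -0.01368044, -0.54847093])}
{'K': array([[273.55291021,   0.        , 252.39910453],
       [  0.        , 273.55291021, 188.178775  ],
       [  0.        ,   0.        ,   1.        ]]), 'dist': array([-0.02463426,  0.        ,  0.        ,  0.        ,  0.        ]), 'xyz': array([185.71062887, 522.42267644, 373.53466019]), 'attitude': array([2.86522446e+00, 1.72929057e-03, 1.10284977e+00])}
```

View pics/scene0.png

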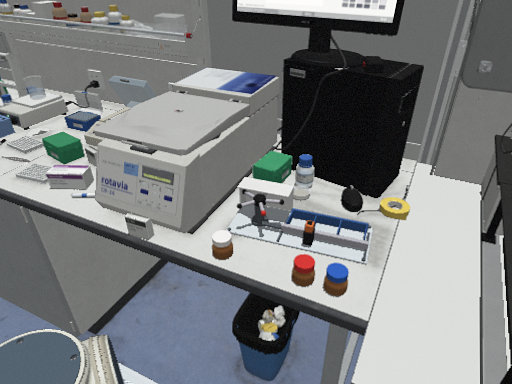

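View pics/side0.png

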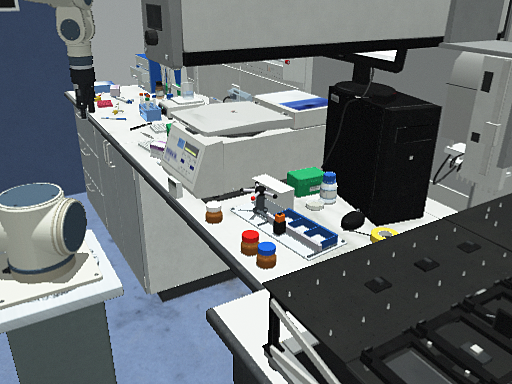

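Scene: white jar at about (222,245), red (304,265), blue (337,275). Orange catch is near (309,227), wheel with red ball near (263,212), and the blue tray walls run from (290,212) to (370,250). Next I measure them.

```bash
cat > h.py <<'E'
import numpy as np, cv2
from scipy.spatial.transform import Rotation as Ro
from workcell import env
def cam(n):
    m=env.camera_model(n); return m["K"],m["dist"],np.array(m["xyz"]),Ro.from_euler("xyz",m["attitude"]).as_matrix()
def rays(c,uv):
    K,D,x,R=c; q=cv2.undistortPoints(np.asarray(uv,float).reshape(-1,1,2),K,D)[:,0]
    return np.c_[q,np.ones(len(q))]@R.T
def plane(c,uv,z):
    r=rays(c,uv); return c[2]+r*((z-c[2][2])/r[:,2])[:,None]
def cloud(c,uv,d):
    return c[2]+rays(c,uv)*d[:,None]
def hsv(p): return cv2.cvtColor(p,cv2.COLOR_RGB2HSV)
RNG=dict(red=[(0,150,90),(6,255,255)],orange=[(8,180,150),(18,255,255)],blue=[(105,130,60),(125,255,255)],yellow=[(22,150,120),(34,255,255)])
def mask(p,n):
    m=cv2.inRange(hsv(p),*RNG[n])
    if n=="red": m|=cv2.inRange(hsv(p),(174,150,90),(180,255,255))
    return m
def pts(c,p,d,n,zmin,zmax,box=(300,800,-300,350)):
    v,u=np.nonzero((mask(p,n)>0)&(d>0)); P=cloud(c,np.c_[u,v],d[v,u])
    k=(P[:,2]>zmin)&(P[:,2]<zmax)&(P[:,0]>box[0])&(P[:,0]<box[1])&(P[:,1]>box[2])&(P[:,1]<box[3])
    return P[k],np.c_[u,v][k]
E
python3 - <<'E'
from h import *
for n in("scene","side"):
    c=cam(n);f=np.load(n+"0.npz");p,d=f["p"],f["d"]
    print(n)
    for col in RNG:
        m=mask(p,col);N,L,S,C=cv2.connectedComponentsWithStats(m)
        for i in range(1,N):
            if S[i,4]<8: continue
            v,u=np.nonzero((L==i)&(d>0)); 
            if len(u)==0: continue
            P=cloud(c,np.c_[u,v],d[v,u]); md=np.median(P,0)
            if 200<md[0]<900 and abs(md[1])<400: print(col,S[i],md.round(),P.min(0).round(),P.max(0).round())
    # back wall top
    P,uv=pts(c,p,d,"blue",28,40)
    print(len(P), np.percentile(P,[2,50,98],axis=0).round())
    H=hsv(p); v,u=np.nonzero((H[...,2]>140)&(H[...,1]<60)&(d>0)); P=cloud(c,np.c_[u,v],d[v,u])
    k=(P[:,2]>84)&(P[:,2]<98)&(P[:,0]>450)&(P[:,0]<800)&(abs(P[:,1])<250); print("cover",k.sum(),P[k].mean(0),cv2.minAreaRect(P[k][:,:2].astype(np.float32)))
    k=(P[:,2]>45)&(P[:,2]<60)&(P[:,0]>350)&(P[:,0]<650)&(abs(P[:,1])<300); print("whitelid",k.sum(),np.median(P[k],0),P[k].min(0),P[k].max(0))
    b=cv2.resize(p[190:300,190:390],(800,440),interpolation=cv2.INTER_CUBIC)
    if n=="scene": cv2.imwrite("pics/crop.png",b[:,:,::-1])
E
```

```text
scene
red [261 211   5   5  19] [579. -36.  80.] [576. -40.  75.] [584. -30.  85.]
red [294 255  21  19 315] [ 481. -182.   55.] [ 464. -202.   32.] [ 510. -159.   58.]
orange [306 222   8   5  20] [ 595. -156.   70.] [ 589. -159.   63.] [ 611. -145.   73.]
blue [299 154  14  14 150] [858. -43.  94.] [848. -58.  59.] [909. -21. 101.]
blue [141 190   7   4  21] [476. 241. 125.] [473. 231. 121.] [477. 252. 129.]
blue [165 196   7   5  22] [477. 170. 124.] [475. 159. 122.] [479. 180. 130.]
blue [287 209  81  26 687] [ 694. -175.   25.] [ 629. -276.    8.] [710. -73.  39.]
blue [327 263  21  20 337] [ 486. -255.   55.] [ 470. -275.   31.] [ 514. -232.   58.]
blue [273 333   6   7  23] [ 839.   28. -769.] [ 679.  -41. -800.] [ 867.   42. -546.]
blue [240 336  51  43 894] [ 672.    6. -722.] [ 647.  -44. -839.] [ 835.  104. -610.]
yellow [390 213  17   6  42] [ 815. -342.   10.] [ 807. -354.    2.] [ 833. -315.   20.]
279 [[ 640. -274.   28.]
 [ 694. -182.   33.]
 [ 707.  -76.   36.]]
cover 844 [623.74392573  47.65397443  91.87879743] ((584.42626953125, 90.79019165039062), (127.24941253662
[... 667 characters left out ...]
 129.]
blue [323 171  13  13 136] [861. -50.  89.] [845. -64.  61.] [925.  45.  99.]
blue [281 208  57  41 682] [ 689. -207.   24.] [ 637. -284.    5.] [713. -75.  36.]
blue [258 242  18  14 215] [ 489. -264.   52.] [ 469. -280.   27.] [ 515. -200.   56.]
yellow [371 228  27  15 166] [ 828. -313.   18.] [ 805. -340.    1.] [ 889. -285.   21.]
225 [[ 485. -280.   28.]
 [ 691. -202.   32.]
 [ 709.  -76.   40.]]
cover 786 [631.21137364  79.10700869  90.53773942] ((592.0166625976562, 76.50407409667969), (246.51219177246094, 354.2037048339844), 71.54680633544922)
whitelid 412 [493.55132755 130.09121446  53.3035668 ] [438.04996799  -2.60437836  45.06125545] [648.31030069 287.69655823  59.99494123]
```

View pics/crop.png

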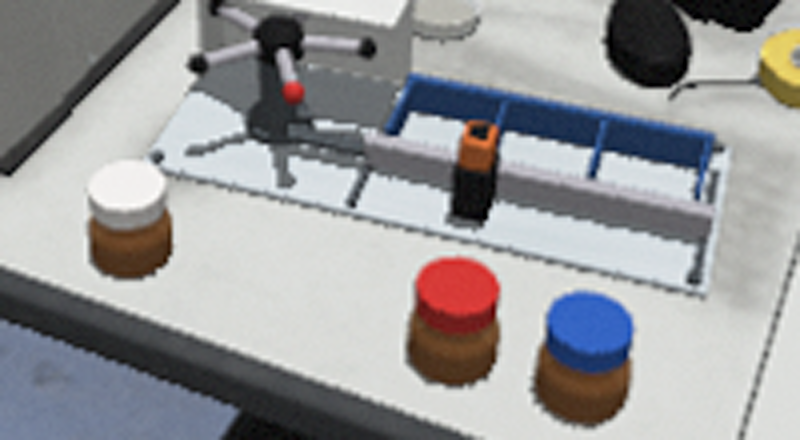

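Crop (scale 4, offset (190,190)): the hub is at crop (280,35), the red ball at (293,92), the catch top at (478,132) and the white lid at (128,190). The timer is out of the crop, on the left. Now the tray fit.

```bash
python3 - <<'E'
from h import *
for n in("scene","side"):
    c=cam(n);f=np.load(n+"0.npz");p,d=f["p"],f["d"]
    P,uv=pts(c,p,d,"blue",29,40,(560,760,-300,-50))
    # back wall: RANSAC-like line: cv2.fitLine with robust
    best=None
    for a in np.radians(np.arange(-20,35,1)):
        s=P[:,0]*np.cos(a)+P[:,1]*np.sin(a); h,e=np.histogram(s,np.arange(s.min(),s.max()+4,3)); 
        if best is None or h.max()>best[0]: best=(h.max(),a,e[h.argmax()])
    _,a,e=best; s=P[:,0]*np.cos(a)+P[:,1]*np.sin(a); Q=P[(s>e-4)&(s<e+7)]
    l=cv2.fitLine(Q[:,:2].astype(np.float32),cv2.DIST_HUBER,0,.01,.01).ravel()
    t=(Q[:,:2]-l[2:])@l[:2]; print(n,len(Q),l,"ends",l[2:]+l[:2]*t.min(),l[2:]+l[:2]*t.max())
    # hub: black pixels at z 84..96
    H=hsv(p); v,u=np.nonzero((H[...,2]<70)&(d>0)); B=cloud(c,np.c_[u,v],d[v,u])
    k=(B[:,2]>83)&(B[:,2]<96)&(abs(B[:,0]-620)<60)&(abs(B[:,1]+20)<70); print("hub",k.sum(),np.median(B[k],0))
    # white lid, timer
    w=(H[...,2]>150)&(H[...,1]<50)&(d>0); v,u=np.nonzero(w); W=cloud(c,np.c_[u,v],d[v,u])
    k=(W[:,2]>50)&(W[:,2]<60)&(abs(W[:,0]-470)<60)&(abs(W[:,1]-20)<60); print("lid",k.sum(),(W[k].min(0)+W[k].max(0))/2)
    k=(W[:,2]>15)&(W[:,2]<64)&(W[:,0]<500)&(W[:,0]>380)&(W[:,1]>90)&(W[:,1]<330); print("timer",k.sum(),np.percentile(W[k],[2,50,98],axis=0) if k.any() else 0)
E
```

```text
scene 201 [ 1.1564507e-01 -9.9329060e-01  6.9594104e+02 -1.7564928e+02] ends [684.02657221 -73.31436018] [ 707.12598195 -271.71820016]
hub 81 [622.86211751  -4.7152625   89.20625664]
lid 203 [482.53709783  28.25581385  54.77160733]
timer 110 [[438.86154833 221.71767899  56.58636362]
 [447.18822548 255.66903847  59.32265923]
 [459.4925437  288.60865503  62.72978123]]
side 120 [ 1.1291660e-01 -9.9360448e-01  6.9626715e+02 -1.8401108e+02] ends [683.86132985 -74.84662405] [ 706.97594421 -278.24261424]
hub 46 [625.40564176 -10.27349183  87.39028505]
lid 92 [482.03281177  25.05816109  53.64141235]
timer 184 [[441.11163299 125.84140665  18.1550565 ]
 [456.39100139 221.85388102  49.13502611]
 [498.34169566 289.80119902  63.71483413]]
```

Tray fit: yaw is about 0.115 rad, origin about (649,-180) and hub about (628,-3). The red ball sits around 29° CCW. I move above the wheel with the tool aligned to the tray and look from there.

carry_out(
  steps="-0.553 -0.337 -0.03 0 0 -33.4 255;-0.553 -0.337 -0.03 0 0 -33.4 255;-0.553 -0.337 -0.03 0 0 -33.4 255;-0.553 -0.337 -0.03 0 0 -33.4 255;-0.553 -0.337 -0.03 0 0 -33.4 255;-0.553 -0.337 -0.03 0 0 -33.4 255;-0.553 -0.337 -0.03 0 0 -33.4 255;-0.553 -0.337 -0.03 0 0 -33.4 255;-0.553 -0.337 -0.03 0 0 -33.4 255;-0.553 -0.337 -0.03 0 0 -33.4 255;-0.553 -0.337 -0.03 0 0 -33.4 255;-0.553 -0.337 -0.03 0 0 -33.4 255;-0.553 -0.337 -0.03 0 0 -33.4 255;-0.553 -0.337 -0.03 0 0 -33.4 255;-0.553 -0.337 -0.03 0 0 -33.4 255;-0.553 -0.337 -0.03 0 0 -33.4 255;-0.553 -0.337 -0.03 0 0 -33.4 255;-0.553 -0.337 -0.03 0 0 -33.4 255;-0.553 -0.337 -0.03 0 0 -33.4 255;-0.553 -0.337 -0.03 0 0 -33.4 255",
)

```text
time: 2.1
tcp_pos: [589.4, -58.6, 269.6]
ee_rot: [-3.141, 0.0, -3.025]
force: [0.7, -0.4, -0.2]
width: -0.3
finger_force: 0.0
```

```bash
python3 - <<'E'
from h import *
s=env.read_state(); print(s["time"],s["tcp_pos"],s["ee_rot"],s["width"],s["force"])
c=cam("wrist"); p,d=env.snapshot("wrist"); cv2.imwrite("pics/w1.png",p[:,:,::-1]); np.savez("w1.npz",p=p,d=d,K=c[0],D=c[1],x=c[2],R=c[3])
for col in RNG:
    N,L,S,C=cv2.connectedComponentsWithStats(mask(p,col))
    for i in range(1,N):
        if S[i,4]>40:
            v,u=np.nonzero((L==i)&(d>0)); P=cloud(c,np.c_[u,v],d[v,u]); print(col,C[i].round(),S[i,4],np.median(P,0).round(),P.min(0).round(),P.max(0).round())
E
```

```text
2.1 [589.42401535 -58.55737642 269.60392928] [-3.14146360e+00  4.23678933e-04 -3.02547056e+00] -0.3148302384060484 [ 0.72658827 -0.40103957 -0.20401781]
red [161.  72.] 1221 [ 488. -180.   54.] [ 466. -216.   -0.] [ 511. -158.   57.]
red [272. 165.] 73 [580. -36.  82.] [576. -42.  77.] [586. -30.  84.]
blue [102.  70.] 1353 [ 493. -251.   54.] [ 470. -302.    1.] [ 515. -231.   57.]
blue [496.  96.] 51 [478. 171. 128.] [474. 159. 119.] [479. 181. 130.]
blue [168. 219.] 1334 [ 692. -171.   32.] [ 627. -279.   11.] [711. -73.  36.]
```

View pics/w1.png

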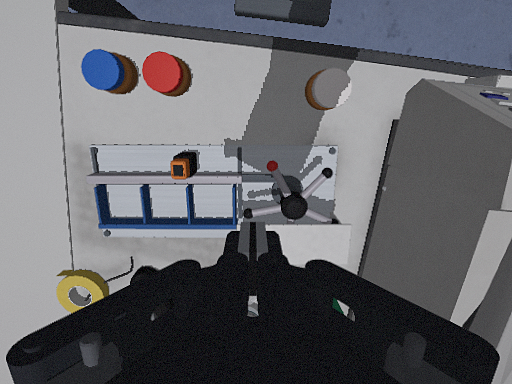

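Wrist view (robot side up): red ball at (272,165), hub (293,207), black balls (327,173), (248,213), (335,222). Red lid is at (162,72), blue lid (103,70), white lid (330,88) and catch (181,170).

```bash
python3 - <<'E'
from h import *
f=np.load("w1.npz");p,d=f["p"],f["d"];c=(f["K"],f["D"],f["x"],f["R"])
hub=plane(c,[(293.5,206)],90)[0]; B=plane(c,[(272,165.5),(327,173),(248,213),(335,222)],76)
print("hub",hub); 
# circle centre from balls
from scipy.optimize import least_squares
g=least_squares(lambda q:np.hypot(*(B[:,:2]-q).T)-58,hub[:2]); print("circ",g.x,g.fun)
for b in B: e=b[:2]-g.x; print(np.degrees(np.arctan2(e[1],e[0])),np.hypot(*e))
P,_=pts(c,p,d,"blue",30,38,(560,760,-300,-50))
Q=P[P[:,0]-0.115*0>680]; l=cv2.fitLine(Q[:,:2].astype(np.float32),cv2.DIST_HUBER,0,.01,.01).ravel(); print("wall",l,np.arctan(-l[0]/l[1]))
# tray corners by pixel: blue box ends at back wall; dividers
D=plane(c,[(96,227),(237,229),(96,184),(237,184)],34); print(D)
for n,px in dict(white=(330,88)).items(): print(n,plane(c,[px],54))
for col in("red","blue"):
    N,L,S,C=cv2.connectedComponentsWithStats(mask(p,col)); 
    for i in range(1,N):
        if S[i,4]>600:
            cn=max(cv2.findContours((L==i).astype(np.uint8),0,2)[0],key=cv2.contourArea); (x,y),r=cv2.minEnclosingCircle(cn); print(col,(x,y),r,plane(c,[(x,y)],54))
E
```

```text
hub [625.46829544  -3.74660754  90.        ]
circ [629.43153451  -1.07880662] [ 0.85873475 -0.11921243  0.78995883  1.37818404]
-144.55998748569576 58.85873474997785
143.53504878649642 57.88078757014322
-73.33337815415433 58.78995882808656
74.11586306867211 59.37818404037181
wall [ 1.08561665e-01 -9.94089723e-01  6.95580566e+02 -1.70034058e+02] 0.10877605
[[ 710.81418905 -277.33929963   34.        ]
 [ 689.27289846  -69.54169301   34.        ]
 [ 644.15445197 -274.53290659   34.        ]
 [ 621.10638049  -76.40671819   34.        ]]
white [[482.77472671  23.89161597  54.        ]]
red (160.3787841796875, 72.00505065917969) 20.770177841186523 [[ 488.2663793  -180.95536271   54.        ]]
blue (102.91463470458984, 69.10975646972656) 22.804031372070312 [[ 492.41336249 -250.01259556   54.        ]]
blue (164.5, 208.0) 73.28208923339844 [[ 660.79505963 -170.70079243   54.        ]]
```

carry_out(
  steps="0.002 0.0575 0.1 0 0 0 255;0.002 0.0575 0.1 0 0 0 255;0.002 0.0575 0.1 0 0 0 255;0.002 0.0575 0.15 0 0 0 255;0.002 0.0575 0.18 0 0 0 255;0.002 0.0575 0.201 0 0 0 255;0.002 0.0575 0.201 0 0 0 255;0.0024 0.0475 0.201 0 0 0 255;0.001 0.0393 0.201 0 0 0 255;-0.002 0.0314 0.201 0 0 0 255;-0.006 0.0242 0.201 0 0 0 255;-0.0115 0.0178 0.201 0 0 0 255;-0.018 0.0124 0.201 0 0 0 255;-0.025 0.0082 0.201 0 0 0 255;-0.029 0.0066 0.201 0 0 0 255;-0.029 0.0066 0.201 0 0 0 255",
)

```text
time: 3.75
tcp_pos: [618.5, -49.9, 68.2]
ee_rot: [-3.141, 0.0, -3.027]
force: [0.4, 0.4, 0.4]
width: 0.4
finger_force: 0.0
```

```bash
cat > look.py <<'E'
import sys
from h import *
s=env.read_state(); print(s["time"],s["tcp_pos"].round(1),s["ee_rot"].round(3),s["force"].round(1))
n=sys.argv[1]; cn=sys.argv[2] if len(sys.argv)>2 else "wrist"
c=cam(cn); p,d=env.snapshot(cn); cv2.imwrite(f"pics/{n}.png",p[:,:,::-1]); np.savez(n+".npz",p=p,d=d,K=c[0],D=c[1],x=c[2],R=c[3])
H=np.array([628.5,-2]); 
P,uv=pts(c,p,d,"red",60,95,(540,700,-90,80))
if len(P)>3:
    q=plane(c,[uv.mean(0)],77)[0][:2]-H; print("red ball",uv.mean(0),"r",np.hypot(*q),"wheel deg",(np.degrees(np.arctan2(q[1],q[0]))-6.4-180)%360)
for col in("red","blue","yellow"):
    P,uv=pts(c,p,d,col,44,64,(380,720,-330,200))
    if len(P)>60: 
        x,y=(uv.min(0)+uv.max(0))/2; print(col,"lid",plane(c,[(x,y)],54)[0].round(1))
P,uv=pts(c,p,d,"orange",40,80,(520,680,-330,50))
if len(P)>5: print("catch",P.max(0).round(1),np.median(P,0).round(1))
E
python3 look.py w2
```

```text
3.75 [618.5 -49.9  68.2] [-3.141  0.    -3.027] [0.4 0.4 0.4]
red lid [ 511.3 -173.3   54. ]Traceback (most recent call last):
  File "look.py", line 11, in <module>
    P,uv=pts(c,p,d,col,44,64,(380,720,-330,200))
         ~~~^^^^^^^^^^^^^^^^^^^^^^^^^^^^^^^^^^^^
  File "h.py", line 20, in pts
    v,u=np.nonzero((mask(p,n)>0)&(d>0)); P=cloud(c,np.c_[u,v],d[v,u])
                                           ~~~~~^^^^^^^^^^^^^^^^^^^^^
  File "h.py", line 12, in cloud
    return c[2]+rays(c,uv)*d[:,None]
                ~~~~^^^^^^
  File "h.py", line 7, in rays
    K,D,x,R=c; q=cv2.undistortPoints(np.asarray(uv,float).reshape(-1,1,2),K,D)[:,0]
                 ~~~~~~~~~~~~~~~~~~~^^^^^^^^^^^^^^^^^^^^^^^^^^^^^^^^^^^^^^^^^^
cv2.error: OpenCV(4.12.0) /io/opencv/modules/calib3d/src/undistort.dispatch.cpp:347: error: (-215:Assertion failed) CV_IS_MAT(_src) && CV_IS_MAT(_dst) && (_src->rows == 1 || _src->cols == 1) && (_dst->rows == 1 || _dst->cols == 1) && _src->cols + _src->rows - 1 == _dst->rows + _dst->cols - 1 && (CV_MAT_TYPE(_src->type) == CV_32FC2 || CV_MAT_TYPE(_src->type) == CV_64FC2) && (CV_MAT_TYPE(_dst->type) == CV_32FC2 || CV_MAT_TYPE(_dst->type) == CV_64FC2) in function 'cvUndistortPointsInternal'
```

carry_out(
  steps="0 0 -0.05 0 0 0 255;0 0 -0.1 0 0 0 255;0 0 -0.15 0 0 0 255;0 0 -0.2 0 0 0 255;0 0 -0.2 0 0 0 255",
)

```text
time: 4.3
tcp_pos: [619.5, -49.7, 276.1]
ee_rot: [-3.137, 0.011, -3.026]
force: [-0.1, -0.1, -0.9]
width: -0.0
finger_force: 0.0
```

```bash
sed -i 's/^def rays(c,uv):/def rays(c,uv):\n    if len(uv)==0: return np.zeros((0,3))/' h.py; python3 look.py w3
```

```text
4.3 [619.5 -49.7 276.1] [-3.137  0.011 -3.026] [-0.1 -0.1 -0.9]
red ball [243.30263158 178.30263158] r 58.3456881382403 wheel deg 90.1772841388534
red lid [ 487.9 -180.    54. ]
blue lid [ 493.5 -250.5   54. ]
catch [ 605.5 -141.6   71.3] [ 597.1 -152.2   69.9]
```

View pics/w3.png

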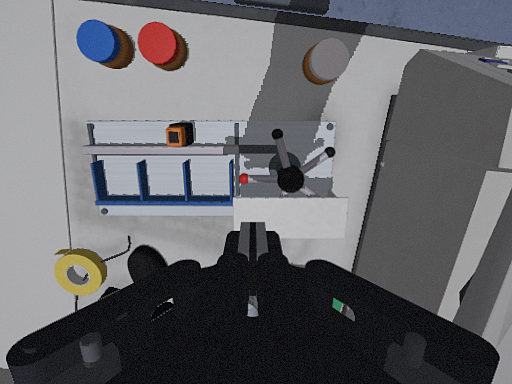

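Wheel is now at about 90°, as planned: red ball at (243,178), front spokes at (277,133) and (330,152). Strokes 2 and 3 next.

carry_out(
  steps="0.0293 0.0599 0.1 0 0 0 255;0.0293 0.0599 0.12 0 0 0 255;0.0293 0.0599 0.15 0 0 0 255;0.0293 0.0599 0.18 0 0 0 255;0.0293 0.0599 0.2 0 0 0 255;0.0293 0.0599 0.2 0 0 0 255;0.0312 0.0509 0.2 0 0 0 255;0.0314 0.041 0.2 0 0 0 255;0.03 0.0327 0.2 0 0 0 255;0.027 0.0248 0.2 0 0 0 255;0.023 0.0176 0.2 0 0 0 255;0.0175 0.0112 0.2 0 0 0 255;0.011 0.0058 0.2 0 0 0 255;0.004 0.0016 0.2 0 0 0 255;0 0 0.2 0 0 0 255;0 0 0.2 0 0 0 255;0 0 0.15 0 0 0 255;0 0 0.1 0 0 0 255;0 0 0.1 0 0 0 255",
)

```text
time: 6.25
tcp_pos: [620.6, -50.0, 175.6]
ee_rot: [-3.137, 0.011, -3.026]
force: [0.8, -0.8, -0.9]
width: 0.0
finger_force: 0.0
```

carry_out(
  steps="0.0293 0.0599 0.02 0 0 0 255;0.0293 0.0599 0.02 0 0 0 255;0.0293 0.0599 0.05 0 0 0 255;0.0293 0.0599 0.08 0 0 0 255;0.0293 0.0599 0.1 0 0 0 255;0.0293 0.0599 0.1 0 0 0 255;0.0312 0.0509 0.1 0 0 0 255;0.0314 0.041 0.1 0 0 0 255;0.03 0.0327 0.1 0 0 0 255;0.027 0.0248 0.1 0 0 0 255;0.023 0.0176 0.1 0 0 0 255;0.0175 0.0112 0.1 0 0 0 255;0.011 0.0058 0.1 0 0 0 255;0.004 0.0016 0.1 0 0 0 255;0 0 0.1 0 0 0 255;0 0 0.1 0 0 0 255;0 0 0.05 0 0 0 255;0 0 0 0 0 0 255;0 0 -0.05 0 0 0 255;0 0 -0.1 0 0 0 255",
)

```text
time: 8.25
tcp_pos: [617.4, -49.4, 270.7]
ee_rot: [-3.141, 0.001, -3.026]
force: [1.0, -0.8, 0.3]
width: 0.2
finger_force: 0.0
```

```bash
python3 look.py w4
```

```text
8.25 [617.4 -49.4 270.7] [-3.141e+00  1.000e-03 -3.026e+00] [ 1.  -0.8  0.3]
red lid [ 487.8 -180.6   54. ]
blue lid [ 493.  -252.1   54. ]
catch [ 590.  -144.4   71.6] [ 580.1 -151.7   69.6]
```

View pics/w4.png

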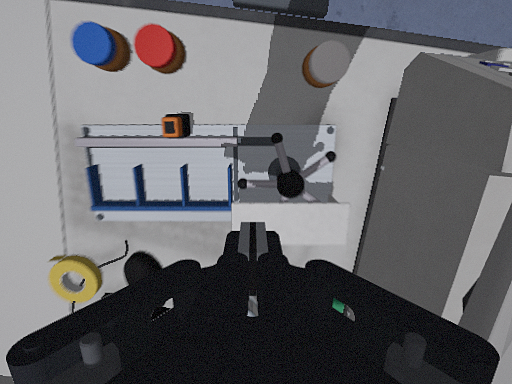

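Strokes 2 and 3 worked: same spoke picture, bar moved about 17 mm further. Stroke 4, then the partial last stroke to the stop.

carry_out(
  steps="0.0293 0.0599 0.1 0 0 0 255;0.0293 0.0599 0.12 0 0 0 255;0.0293 0.0599 0.15 0 0 0 255;0.0293 0.0599 0.18 0 0 0 255;0.0293 0.0599 0.2 0 0 0 255;0.0293 0.0599 0.2 0 0 0 255;0.0312 0.0509 0.2 0 0 0 255;0.0314 0.041 0.2 0 0 0 255;0.03 0.0327 0.2 0 0 0 255;0.027 0.0248 0.2 0 0 0 255;0.023 0.0176 0.2 0 0 0 255;0.0175 0.0112 0.2 0 0 0 255;0.011 0.0058 0.2 0 0 0 255;0.004 0.0016 0.2 0 0 0 255;0 0 0.2 0 0 0 255;0 0 0.2 0 0 0 255;0 0 0.15 0 0 0 255;0 0 0.1 0 0 0 255;0 0 0.1 0 0 0 255",
)

```text
time: 10.2
tcp_pos: [620.5, -50.0, 175.5]
ee_rot: [-3.137, 0.011, -3.026]
force: [0.6, 0.6, -0.7]
width: 0.1
finger_force: 0.0
```

carry_out(
  steps="0.0293 0.0599 0.02 0 0 0 255;0.0293 0.0599 0.02 0 0 0 255;0.0293 0.0599 0.05 0 0 0 255;0.0293 0.0599 0.08 0 0 0 255;0.0293 0.0599 0.1 0 0 0 255;0.0293 0.0599 0.1 0 0 0 255;0.0312 0.0509 0.1 0 0 0 255;0.0314 0.041 0.1 0 0 0 255;0.03 0.0327 0.1 0 0 0 255;0.027 0.0248 0.1 0 0 0 255;0.025 0.0212 0.1 0 0 0 255;0.0242 0.0195 0.1 0 0 0 255;0.0242 0.0195 0.1 0 0 0 255",
)

```text
time: 11.5
tcp_pos: [591.7, -33.2, 68.4]
ee_rot: [-3.141, 0.0, -3.027]
force: [0.5, -0.3, 0.0]
width: 0.2
finger_force: 0.1
```

carry_out(
  steps="-0.0008 -0.0013 0 0 0 0 255;-0.0016 -0.0025 0 0 0 0 255;-0.0024 -0.0037 0 0 0 0 255;-0.0024 -0.0037 0 0 0 0 255",
)

```text
time: 11.9
tcp_pos: [592.8, -34.6, 68.0]
ee_rot: [3.139, -0.003, -3.025]
force: [-6.0, 8.4, 4.6]
width: 0.4
finger_force: 4.8
```

carry_out(
  steps="-0.0006 -0.0008 0 0 0 0 255;-0.0012 -0.0016 0 0 0 0 255;-0.0012 -0.0016 0 0 0 0 255",
)

```text
time: 12.2
tcp_pos: [592.9, -34.9, 68.0]
ee_rot: [3.136, -0.004, -3.025]
force: [-11.7, 13.3, 7.3]
width: -0.1
finger_force: 7.9
```

At the end stop: force climbs without motion. Back off, lift and look.

carry_out(
  steps="0.003 0.006 0 0 0 0 255;0.003 0.006 0 0 0 0 255;0.003 0.006 -0.05 0 0 0 255;0.003 0.006 -0.1 0 0 0 255;0.003 0.006 -0.15 0 0 0 255;0.003 0.006 -0.2 0 0 0 255;0.003 -0.04 -0.23 0 0 0 0;0.003 -0.09 -0.23 0 0 0 0;0.003 -0.09 -0.23 0 0 0 0;0.003 -0.09 -0.23 0 0 0 0;0.003 -0.09 -0.23 0 0 0 0",
)

```text
time: 13.3
tcp_pos: [602.9, -127.1, 297.9]
ee_rot: [3.141, -0.0, -3.027]
force: [-0.0, -0.3, -0.3]
width: 71.7
finger_force: 0.0
```

```bash
python3 look.py w5
```

```text
13.3 [ 602.9 -127.1  297.9] [ 3.141 -0.    -3.027] [-0.  -0.3 -0.3]
red ball [357.53030303 153.66666667] r 58.136899619860465 wheel deg 343.5009794225585
red lid [ 488.3 -180.7   54. ]
blue lid [ 493.2 -252.8   54. ]
catch [ 576.6 -146.2   72. ] [ 563.6 -159.    70. ]
```

View pics/w5.png

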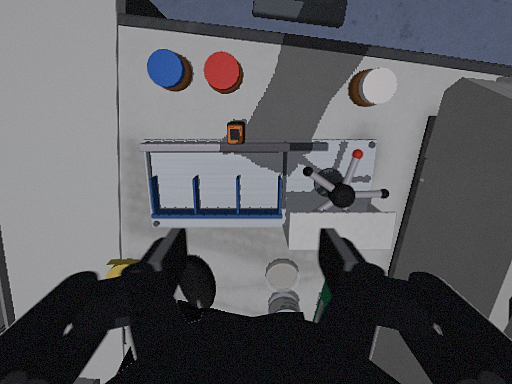

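Wheel reads 343.5° (6.0 rad), so the bar is fully open. Lids: blue (166,68), red (222,70), white (379,86). Dividers are at columns 155, 196, 238 and 281. Compute the cells and jars.

```bash
python3 - <<'E'
from h import *
f=np.load("w5.npz");p,d=f["p"],f["d"];c=(f["K"],f["D"],f["x"],f["R"])
a=.112; X=np.array([np.cos(a),np.sin(a)]);Y=np.array([-np.sin(a),np.cos(a)])
P,uv=pts(c,p,d,"blue",26,37,(600,760,-320,-40)); 
for O in [np.array([648.5,-179.])]:
    t=np.c_[(P[:,:2]-O)@X,(P[:,:2]-O)@Y]
    w=t[(t[:,0]>44)]; print("wall x",np.median(w[:,0]), np.polyfit(w[:,1],w[:,0],1), "y ext",np.percentile(w[:,1],[1,99]))
    dv=t[(t[:,0]<38)&(t[:,0]>-8)]
    for y in(-99,-33,33,99):
        k=abs(dv[:,1]-y)<10; print(y,k.sum(),np.median(dv[k,1]) if k.any() else 0)
    for n,y in zip("012",(-66,0,66)): print("cell",n,O+X*0+Y*y)
H=hsv(p); v,u=np.nonzero((H[...,2]>120)&(H[...,1]<50)&(d>0)); W=cloud(c,np.c_[u,v],d[v,u])
k=(W[:,2]>48)&(W[:,2]<60)&(abs(W[:,0]-480)<50)&(abs(W[:,1]-20)<60); q=np.c_[u,v][k]; m=(q.min(0)+q.max(0))/2; print("white",q.min(0),q.max(0),plane(c,[m],54))
E
```

```text
wall x 48.31055692227087 [-3.32406541e-03  4.83182011e+01] y ext [-98.71677287 100.34691962]
-99 63 -97.8315277972248
-33 59 -32.137891294884426
33 69 33.63470086860312
99 69 99.01364671138086
cell 0 [ 655.87655548 -244.58648054]
cell 1 [ 648.5 -179. ]
cell 2 [ 641.12344452 -113.41351946]
white [363  67] [396 103] [[481.47406671  26.90558185  54.        ]]
```

carry_out(
  steps="0.12 -0.0404 0.1 0 0 -8.5 0;0.12 -0.0404 0.1 0 0 -17 0;0.12 -0.0404 0.1 0 0 -25.5 0;0.12 -0.0404 0.148 0 0 -34 0;0.12 -0.0404 0.148 0 0 -42.5 0;0.12 -0.0404 0.148 0 0 -51 0;0.12 -0.0404 0.148 0 0 -59.5 0;0.12 -0.0404 0.148 0 0 -68 0;0.12 -0.0404 0.148 0 0 -76.5 0;0.12 -0.0404 0.148 0 0 -85 0;0.12 -0.0404 0.148 0 0 -90 0;0.12 -0.0404 0.148 0 0 -90 0",
)

```text
time: 14.55
tcp_pos: [488.5, -180.1, 150.4]
ee_rot: [-3.141, -0.0, -1.453]
force: [0.2, -0.2, -0.6]
width: 85.4
finger_force: 0.0
```

```bash
python3 look.py w6; python3 look.py s6 scene
```

```text
14.55 [ 488.5 -180.1  150.4] [-3.141 -0.    -1.453] [ 0.2 -0.2 -0.6]
red lid [ 488.2 -182.7   54. ]
blue lid [ 493.5 -254.6   54. ]
catch [ 577.  -146.3   71.5] [ 565.8 -156.4   69.9]
14.6 [ 488.4 -180.3  150.4] [-3.141 -0.    -1.456] [0.7 0.5 0.8]
red ball [245.84210526 210.15789474] r 55.897300895752394 wheel deg 342.2126840630514
red lid [ 484.2 -180.6   54. ]
blue lid [ 488.5 -254.6   54. ]
catch [ 576.  -160.1   72.4] [ 567.9 -162.3   70.1]
```

carry_out(
  steps="0.001 0 0.05 0 0 0 0;0.001 0 0.09 0 0 0 0;0.001 0 0.116 0 0 0 0;0.001 0 0.116 0 0 0 0;0.001 0 0.116 0 0 0 255;0.001 0 0.116 0 0 0 255;0.001 0 0.116 0 0 0 255;0.001 0 0.116 0 0 0 255;0.001 0 0.116 0 0 0 255;0.001 0 0.116 0 0 0 255;0.001 0 0.08 0 0 0 255;0.001 0 0.03 0 0 0 255;0.001 0 0 0 0 0 255;0.001 0 0 0 0 0 255",
  force=40,
)

```text
time: 16.05
tcp_pos: [490.5, -183.3, 155.7]
ee_rot: [-3.134, -0.005, -1.456]
force: [0.7, -0.8, -2.2]
width: 45.1
finger_force: 42.0
```

carry_out(
  steps="0.0156 -0.04 0 0 0 0 255;0.0156 -0.08 0 0 0 0 255;0.0156 -0.12 0 0 0 0 255;0.0156 -0.1614 0 0 0 0 255;0.0156 -0.1614 0 0 0 0 255;0.0156 -0.1614 0 0 0 0 255;0.0156 -0.1614 0.04 0 0 0 255;0.0156 -0.1614 0.075 0 0 0 255;0.0156 -0.1614 0.095 0 0 0 255;0.0156 -0.1614 0.102 0 0 0 255;0.0156 -0.1614 0.106 0 0 0 255;0.0156 -0.1614 0.106 0 0 0 255",
)

```text
time: 17.25
tcp_pos: [650.6, -179.6, 45.2]
ee_rot: [-3.141, -0.001, -1.456]
force: [-0.1, -0.6, -1.0]
width: 45.3
finger_force: 42.3
```

carry_out(
  steps="-0.001 0 0.002 0 0 0 255;-0.001 0 0.0035 0 0 0 255;-0.001 0 0.0035 0 0 0 255",
)

```text
time: 17.55
tcp_pos: [651.0, -178.4, 42.3]
ee_rot: [-3.14, -0.001, -1.456]
force: [-1.3, 0.2, 4.6]
width: 45.1
finger_force: 42.6
```

carry_out(
  steps="0 0 0 0 0 0 0;0 0 0 0 0 0 0;0 0 0 0 0 0 0;0 0 0 0 0 0 0;0 0 -0.03 0 0 0 0;0 0 -0.07 0 0 0 0;0 0 -0.11 0 0 0 0;0 0.05 -0.15 0 0 0 0;0 0.1 -0.2 0 0 0 0;0 0.15 -0.2 0 0 0 0;0 0.15 -0.2 0 0 0 0",
)

```text
time: 18.65
tcp_pos: [499.4, -195.6, 242.8]
ee_rot: [-3.14, -0.002, -1.456]
force: [-0.2, 0.5, 0.2]
width: 85.1
finger_force: 0.0
```

```bash
python3 look.py w7
```

```text
18.65 [ 499.4 -195.6  242.8] [-3.140e+00 -2.000e-03 -1.456e+00] [-0.2  0.5  0.2]
red ball [182.10638298 317.04255319] r 59.64847484520792 wheel deg 344.0595502005647
red lid [ 650.4 -177.2   54. ]
blue lid [ 492.  -255.1   54. ]
catch [ 573.  -147.2   71.8] [ 565.  -154.6   69.9]
```

View pics/w7.png

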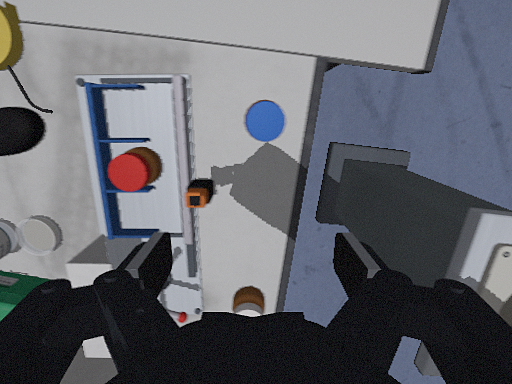

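Red jar stands in the middle cell (lid at (128,172)); blue at (265,121); white at (248,305), partly hidden. Now blue.

carry_out(
  steps="0.0575 0.0138 0.05 0 0 0 0;0.0575 0.0138 0.09 0 0 0 0;0.0575 0.0138 0.13 0 0 0 0;0.0575 0.0138 0.17 0 0 0 0;0.0575 0.0138 0.2 0 0 0 0;0.0575 0.0138 0.2085 0 0 0 0;0.0575 0.0138 0.2085 0 0 0 0;0.0575 0.0138 0.2085 0 0 0 0;0.0575 0.0138 0.2085 0 0 0 255;0.0575 0.0138 0.2085 0 0 0 255;0.0575 0.0138 0.2085 0 0 0 255;0.0575 0.0138 0.2085 0 0 0 255;0.0575 0.0138 0.2085 0 0 0 255;0.0575 0.0138 0.2085 0 0 0 255;0.0575 0.0138 0.17 0 0 0 255;0.0575 0.0138 0.12 0 0 0 255;0.0575 0.0138 0.09 0 0 0 255;0.0575 0.0138 0.09 0 0 0 255;0.0575 0.0138 0.09 0 0 0 255",
  force=40,
)

```text
time: 20.6
tcp_pos: [494.5, -254.2, 151.3]
ee_rot: [-3.141, -0.001, -1.456]
force: [0.4, 0.9, -1.3]
width: 45.8
finger_force: 41.6
```

carry_out(
  steps="0.0085 -0.04 0 0 0 0 255;0.0085 -0.08 0 0 0 0 255;0.0085 -0.12 0 0 0 0 255;0.0085 -0.1634 0 0 0 0 255;0.0085 -0.1634 0 0 0 0 255;0.0085 -0.1634 0 0 0 0 255;0.0085 -0.1634 0.04 0 0 0 255;0.0085 -0.1634 0.075 0 0 0 255;0.0085 -0.1634 0.095 0 0 0 255;0.0085 -0.1634 0.102 0 0 0 255;0.0085 -0.1634 0.106 0 0 0 255;0.0085 -0.1634 0.106 0 0 0 255",
)

```text
time: 21.8
tcp_pos: [657.5, -244.1, 45.4]
ee_rot: [-3.141, -0.0, -1.456]
force: [-0.3, -0.1, -1.1]
width: 45.3
finger_force: 41.9
```

carry_out(
  steps="0 0 0.002 0 0 0 255;0 0 0.0033 0 0 0 255;0 0 0.0033 0 0 0 255",
)

```text
time: 22.1
tcp_pos: [657.8, -243.9, 42.0]
ee_rot: [-3.141, -0.0, -1.456]
force: [0.4, -0.0, -0.4]
width: 45.6
finger_force: 41.9
```

carry_out(
  steps="0 0 0.001 0 0 0 255;0 0 0.002 0 0 0 255;0 0 0.002 0 0 0 255",
)

```text
time: 22.4
tcp_pos: [657.8, -243.8, 39.7]
ee_rot: [-3.141, -0.0, -1.456]
force: [-0.2, 0.5, 1.0]
width: 45.2
finger_force: 42.1
```

carry_out(
  steps="0 0 0 0 0 0 0;0 0 0 0 0 0 0;0 0 0 0 0 0 0;0 0 0 0 0 0 0;0 0 -0.03 0 0 0 0;0 0 -0.07 0 0 0 0;0 0 -0.12 0 0 0 0;-0.289 0.144 -0.12 0 0 0 0;-0.289 0.144 -0.12 0 0 0 0;-0.289 0.144 -0.12 0 0 0 0;-0.289 0.144 -0.12 0 0 0 0;-0.289 0.144 -0.12 0 0 0 0;-0.289 0.144 -0.12 0 0 0 0;-0.289 0.144 -0.12 0 0 0 0;-0.289 0.144 -0.12 0 0 0 0;-0.289 0.144 -0.12 0 0 0 0",
)

```text
time: 24.0
tcp_pos: [481.8, 26.8, 159.9]
ee_rot: [-3.14, -0.001, -1.454]
force: [0.2, -0.1, -0.3]
width: 85.7
finger_force: 0.0
```

```bash
python3 look.py w8; python3 - <<'E'
from h import *
f=np.load("w8.npz");p,d=f["p"],f["d"];c=(f["K"],f["D"],f["x"],f["R"])
H=hsv(p); v,u=np.nonzero((H[...,2]>110)&(H[...,1]<60)&(d>0)); W=cloud(c,np.c_[u,v],d[v,u])
k=(W[:,2]>51)&(W[:,2]<58)&(abs(W[:,0]-480)<60)&(abs(W[:,1]-20)<70); q=np.c_[u,v][k]; print(len(q),q.min(0),q.max(0),plane(c,[(q.min(0)+q.max(0))/2],54),np.ptp(W[k],axis=0))
E
```

```text
24.0 [481.8  26.8 159.9] [-3.140e+00 -1.000e-03 -1.454e+00] [ 0.2 -0.1 -0.3]
red ball [144.22613065 161.68844221] r 57.60413576297077 wheel deg 343.9033710212801
1872 [227 164] [276 212] [[482.33681721  26.05973405  54.        ]] [45.22167891 45.96838976  4.80932819]
```

View pics/w8.png

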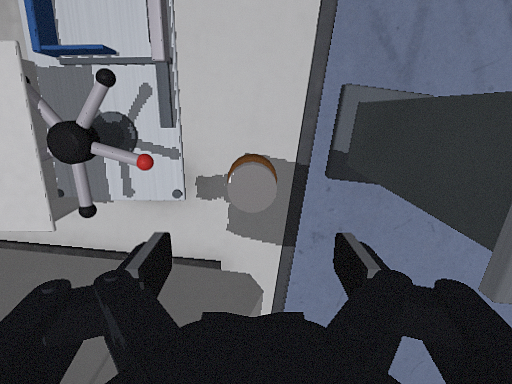

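White lid sits at (252,188), centred on the gripper. Grasp it.

carry_out(
  steps="0.0005 0 0.05 0 0 0 0;0.0005 0 0.09 0 0 0 0;0.0005 0 0.12 0 0 0 0;0.0005 0 0.1255 0 0 0 0;0.0005 0 0.1255 0 0 0 0;0.0005 0 0.1255 0 0 0 255;0.0005 0 0.1255 0 0 0 255;0.0005 0 0.1255 0 0 0 255;0.0005 0 0.1255 0 0 0 255;0.0005 0 0.1255 0 0 0 255;0.0005 0 0.1255 0 0 0 255;0.0005 0 0.08 0 0 0 255;0.0005 0 0.03 0 0 0 255;0.0005 0 0 0 0 0 255;0.0005 0 0 0 0 0 255;0.0005 0 0 0 0 0 255",
  force=40,
)

```text
time: 25.65
tcp_pos: [481.6, 26.3, 160.2]
ee_rot: [-3.14, -0.0, -1.455]
force: [-0.3, 0.2, -2.2]
width: 45.4
finger_force: 42.2
```

carry_out(
  steps="0.1566 -0.1445 0 0 0 0 255;0.1566 -0.1445 0 0 0 0 255;0.1566 -0.1445 0 0 0 0 255;0.1566 -0.1445 0 0 0 0 255;0.1566 -0.1445 0 0 0 0 255;0.1566 -0.1445 0 0 0 0 255;0.1566 -0.1445 0 0 0 0 255;0.1566 -0.1445 0.04 0 0 0 255;0.1566 -0.1445 0.08 0 0 0 255;0.1566 -0.1445 0.105 0 0 0 255;0.1566 -0.1445 0.112 0 0 0 255;0.1566 -0.1445 0.115 0 0 0 255;0.1566 -0.1445 0.115 0 0 0 255",
)

```text
time: 26.95
tcp_pos: [643.3, -112.4, 45.7]
ee_rot: [-3.14, -0.001, -1.455]
force: [-1.3, 1.0, -0.7]
width: 45.2
finger_force: 42.2
```

carry_out(
  steps="0 0 0.002 0 0 0 255;0 0 0.004 0 0 0 255;0 0 0.0052 0 0 0 255;0 0 0.0052 0 0 0 255",
)

```text
time: 27.35
tcp_pos: [643.8, -113.0, 41.4]
ee_rot: [-3.139, -0.001, -1.456]
force: [-2.1, 1.0, 10.1]
width: 45.0
finger_force: 43.2
```

carry_out(
  steps="0 0 0 0 0 0 0;0 0 0 0 0 0 0;0 0 0 0 0 0 0;0 0 0 0 0 0 0;0 0 -0.04 0 0 0 0;0 0 -0.09 0 0 0 0;0 0 -0.14 0 0 0 0;0.009 0.042 -0.19 0 0 8.5 255;0.009 0.042 -0.24 0 0 17 255;0.009 0.042 -0.257 0 0 25.5 255;0.009 0.042 -0.257 0 0 34 255;0.009 0.042 -0.257 0 0 42.5 255;0.009 0.042 -0.257 0 0 51 255;0.009 0.042 -0.257 0 0 59.5 255;0.009 0.042 -0.257 0 0 68 255;0.009 0.042 -0.257 0 0 76.5 255;0.009 0.042 -0.257 0 0 85 255;0.009 0.042 -0.257 0 0 90 255;0.009 0.042 -0.257 0 0 90 255",
)

```text
time: 29.25
tcp_pos: [602.3, -126.6, 296.1]
ee_rot: [3.141, -0.0, -3.028]
force: [0.1, 0.7, 0.3]
width: -0.1
finger_force: 0.0
```

```bash
python3 look.py w9
```

```text
29.25 [ 602.3 -126.6  296.1] [ 3.141 -0.    -3.028] [0.1 0.7 0.3]
red ball [357.48484848 154.03030303] r 58.176160506070644 wheel deg 343.61182914019514
red lid [ 664.1 -176.    54. ]
blue lid [ 656.6 -243.8   54. ]
catch [ 577.2 -146.7   72.5] [ 564.5 -161.7   69.6]
```

View pics/w9.png

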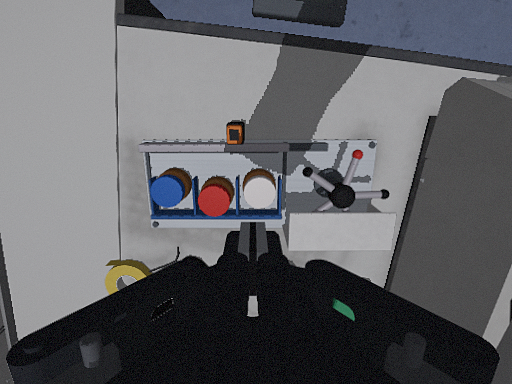

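All three jars stand in their cells; red lid is at (214,199), a bit further back than I left it but in its cell. Wheel ball is at (357,154). Before the CW strokes I check clearance to the box on the left.

```bash
python3 - <<'E'
from h import *
f=np.load("w9.npz");p,d=f["p"],f["d"];c=(f["K"],f["D"],f["x"],f["R"])
v,u=np.nonzero(d>0);P=cloud(c,np.c_[u,v],d[v,u])
for x0 in range(440,720,40):
    k=(P[:,0]>x0)&(P[:,0]<x0+40)&(P[:,1]>60)&(P[:,2]>50); print(x0,k.sum(),np.percentile(P[k,1],1) if k.any() else 0,P[k,2].max() if k.any() else 0)
P,uv=pts(c,p,d,"red",40,75,(600,720,-230,-120)); print("red lid z",np.percentile(P[:,2],[10,50,90]))
E
```

```text
440 747 128.30071803256226 125.09070722282439
480 2170 128.38875728511604 151.946994814574
520 2526 129.22002582601957 167.47644835417833
560 2772 130.02992206350788 179.57029077711908
600 3093 132.39830761554904 196.1938767365281
640 3610 61.76447395899422 200.60108844201778
680 3808 64.9941269431508 235.01040657267777
red lid z [59.24481349 60.26093349 61.27506293]
```

carry_out(
  steps="0.005 0.1047 0.08 0 0 0 255;0.005 0.1047 0.12 0 0 0 255;0.005 0.1047 0.14 0 0 0 255;0.005 0.1047 0.17 0 0 0 255;0.005 0.1047 0.2 0 0 0 255;0.005 0.1047 0.2276 0 0 0 255;0.005 0.1047 0.2276 0 0 0 255;0.0074 0.115 0.2276 0 0 0 255;0.0076 0.125 0.2276 0 0 0 255;0.0062 0.1332 0.2276 0 0 0 255;0.0033 0.1411 0.2276 0 0 0 255;-0.001 0.1483 0.2276 0 0 0 255;-0.0063 0.1547 0.2276 0 0 0 255;-0.0127 0.16 0.2276 0 0 0 255;-0.02 0.1643 0.2276 0 0 0 255;-0.0238 0.1659 0.2276 0 0 0 255;-0.0238 0.1659 0.2276 0 0 0 255;-0.0238 0.1659 0.17 0 0 0 255;-0.0238 0.1659 0.12 0 0 0 255;-0.0238 0.1659 0.12 0 0 0 255",
)

```text
time: 31.3
tcp_pos: [609.2, 41.0, 182.4]
ee_rot: [-3.141, 0.009, -3.026]
force: [1.1, 0.0, 0.1]
width: -0.1
finger_force: 0.0
```

```bash
python3 look.py w10; python3 look.py s10 scene; python3 - <<'E'
import cv2,numpy as np
a=cv2.imread("pics/w10.png");b=cv2.resize(cv2.imread("pics/s10.png")[180:290,200:390],(380,220),interpolation=cv2.INTER_CUBIC)
o=np.zeros((384,800,3),np.uint8);o[:,:420]=a[:,50:470];o[:220,420:]=b;cv2.imwrite("pics/m10.png",o)
E
```

```text
31.3 [609.2  41.  182.4] [-3.141  0.009 -3.026] [1.1 0.  0.1]
red ball [267.07352941 203.        ] r 58.78647058758208 wheel deg 270.719495099097
red lid [ 662.6 -175.    54. ]
blue lid [ 655.7 -214.8   54. ]
catch [ 585.3 -143.3   72.8] [ 574.2 -152.6   69.9]
31.35 [608.7  41.  180.9] [-3.141  0.007 -3.026] [-0.8 -0.4 -0. ]
red ball [238.28571429 196.        ] r 59.59689357410584 wheel deg 270.222543604565
red lid [ 661.1 -176.2   54. ]
blue lid [ 656.6 -241.7   54. ]
catch [ 579.2 -145.4   73.1] [ 567.5 -157.5   70.2]
```

View pics/m10.png

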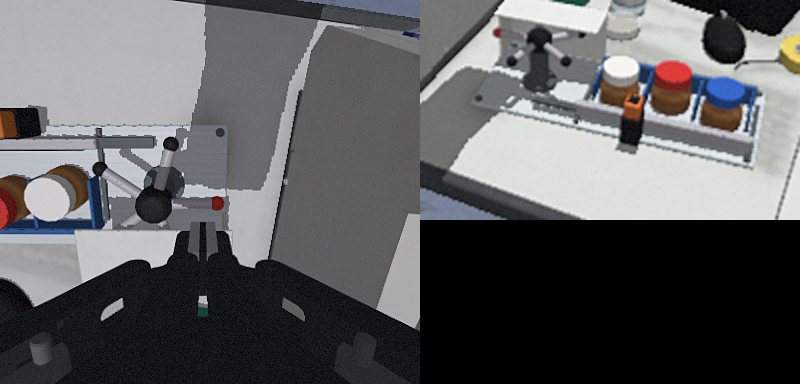

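Stroke 1 CW done: wheel 271°, jars upright in the scene view. Three more full strokes.

carry_out(
  steps="0.0289 -0.0608 0.02 0 0 0 255;0.0289 -0.0608 0.02 0 0 0 255;0.0289 -0.0608 0.05 0 0 0 255;0.0289 -0.0608 0.08 0 0 0 255;0.0289 -0.0608 0.1076 0 0 0 255;0.0289 -0.0608 0.1076 0 0 0 255;0.0312 -0.0509 0.1076 0 0 0 255;0.0314 -0.041 0.1076 0 0 0 255;0.03 -0.0327 0.1076 0 0 0 255;0.027 -0.0248 0.1076 0 0 0 255;0.023 -0.0176 0.1076 0 0 0 255;0.0175 -0.0112 0.1076 0 0 0 255;0.011 -0.0058 0.1076 0 0 0 255;0.004 -0.0016 0.1076 0 0 0 255;0 0 0.1076 0 0 0 255;0 0 0.1076 0 0 0 255;0 0 0.05 0 0 0 255;0 0 0 0 0 0 255;0 0 0 0 0 0 255",
)

```text
time: 33.3
tcp_pos: [609.2, 41.1, 182.4]
ee_rot: [-3.141, 0.009, -3.026]
force: [0.5, -0.4, 0.5]
width: 0.1
finger_force: 0.0
```

carry_out(
  steps="0.0289 -0.0608 0.02 0 0 0 255;0.0289 -0.0608 0.02 0 0 0 255;0.0289 -0.0608 0.05 0 0 0 255;0.0289 -0.0608 0.08 0 0 0 255;0.0289 -0.0608 0.1076 0 0 0 255;0.0289 -0.0608 0.1076 0 0 0 255;0.0312 -0.0509 0.1076 0 0 0 255;0.0314 -0.041 0.1076 0 0 0 255;0.03 -0.0327 0.1076 0 0 0 255;0.027 -0.0248 0.1076 0 0 0 255;0.023 -0.0176 0.1076 0 0 0 255;0.0175 -0.0112 0.1076 0 0 0 255;0.011 -0.0058 0.1076 0 0 0 255;0.004 -0.0016 0.1076 0 0 0 255;0 0 0.1076 0 0 0 255;0 0 0.1076 0 0 0 255;0 0 0.05 0 0 0 255;0 0 0 0 0 0 255;0 0 0 0 0 0 255",
)

```text
time: 35.2
tcp_pos: [609.2, 41.1, 182.4]
ee_rot: [-3.141, 0.009, -3.026]
force: [-0.1, 1.0, 0.1]
width: 0.0
finger_force: 0.0
```

```bash
python3 look.py w11; python3 look.py s11 scene; python3 - <<'E'
import cv2,numpy as np
a=cv2.imread("pics/w11.png");b=cv2.resize(cv2.imread("pics/s11.png")[180:290,200:390],(380,220),interpolation=cv2.INTER_CUBIC)
o=np.zeros((384,800,3),np.uint8);o[:,:420]=a[:,50:470];o[:220,420:]=b;cv2.imwrite("pics/m11.png",o)
E
```

```text
35.2 [609.2  41.1 182.4] [-3.141  0.009 -3.026] [-0.1  1.   0.1]
red lid [ 662.6 -175.    54. ]
blue lid [ 655.2 -214.7   54. ]
catch [ 601.7 -141.7   71.7] [ 591.7 -151.1   69.7]
35.25 [608.8  41.  181. ] [-3.141  0.008 -3.026] [ 0.7 -0.1  0.1]
red lid [ 661.1 -176.2   54. ]
blue lid [ 656.6 -241.7   54. ]
catch [ 598.8 -144.7   72.7] [ 582.2 -157.1   70. ]
```

View pics/m11.png

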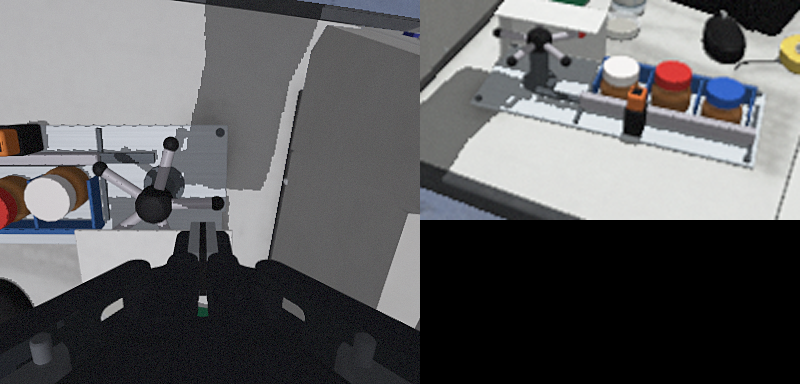

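Wheel about 127°, same spoke picture, jars in place. One full stroke, then the last to just before the stop.

carry_out(
  steps="0.0289 -0.0608 0.02 0 0 0 255;0.0289 -0.0608 0.02 0 0 0 255;0.0289 -0.0608 0.05 0 0 0 255;0.0289 -0.0608 0.08 0 0 0 255;0.0289 -0.0608 0.1076 0 0 0 255;0.0289 -0.0608 0.1076 0 0 0 255;0.0312 -0.0509 0.1076 0 0 0 255;0.0314 -0.041 0.1076 0 0 0 255;0.03 -0.0327 0.1076 0 0 0 255;0.027 -0.0248 0.1076 0 0 0 255;0.023 -0.0176 0.1076 0 0 0 255;0.0175 -0.0112 0.1076 0 0 0 255;0.011 -0.0058 0.1076 0 0 0 255;0.004 -0.0016 0.1076 0 0 0 255;0 0 0.1076 0 0 0 255;0 0 0.1076 0 0 0 255;0 0 0.05 0 0 0 255;0 0 0 0 0 0 255;0 0 0 0 0 0 255",
)

```text
time: 37.2
tcp_pos: [609.2, 41.1, 182.5]
ee_rot: [-3.141, 0.009, -3.026]
force: [-0.0, -0.6, 0.3]
width: 0.1
finger_force: 0.0
```

carry_out(
  steps="0.0289 -0.0608 0.02 0 0 0 255;0.0289 -0.0608 0.02 0 0 0 255;0.0289 -0.0608 0.05 0 0 0 255;0.0289 -0.0608 0.08 0 0 0 255;0.0289 -0.0608 0.1076 0 0 0 255;0.0289 -0.0608 0.1076 0 0 0 255;0.0312 -0.0509 0.1076 0 0 0 255;0.0314 -0.041 0.1076 0 0 0 255;0.03 -0.0327 0.1076 0 0 0 255;0.027 -0.0248 0.1076 0 0 0 255;0.023 -0.0176 0.1076 0 0 0 255;0.0175 -0.0112 0.1076 0 0 0 255;0.0175 -0.0112 0.1076 0 0 0 255",
)

```text
time: 38.5
tcp_pos: [591.5, 29.1, 68.9]
ee_rot: [3.141, 0.001, -3.025]
force: [0.0, -0.6, -0.2]
width: -0.0
finger_force: 0.0
```

carry_out(
  steps="-0.0015 0.0014 0 0 0 0 255;-0.003 0.0027 0 0 0 0 255;-0.0042 0.0036 0 0 0 0 255;-0.0042 0.0036 0 0 0 0 255",
)

```text
time: 38.9
tcp_pos: [594.6, 31.9, 68.6]
ee_rot: [3.142, -0.0, -3.027]
force: [-0.5, -2.1, 1.0]
width: 0.1
finger_force: 0.7
```

carry_out(
  steps="-0.001 0.0008 0 0 0 0 255;-0.002 0.0015 0 0 0 0 255;-0.002 0.0015 0 0 0 0 255",
)

```text
time: 39.2
tcp_pos: [595.5, 32.7, 68.5]
ee_rot: [-3.14, -0.002, -3.027]
force: [-4.9, -8.1, 2.4]
width: 0.2
finger_force: 4.0
```

carry_out(
  steps="-0.0009 0.0007 0 0 0 0 255;-0.0015 0.0012 0 0 0 0 255;-0.0015 0.0012 0 0 0 0 255",
)

```text
time: 39.5
tcp_pos: [595.7, 33.0, 68.4]
ee_rot: [-3.138, -0.005, -3.028]
force: [-10.1, -12.4, 5.2]
width: -0.3
finger_force: 7.7
```

At the closed stop. Back off, lift, and look over the catch.

carry_out(
  steps="0.004 -0.005 0 0 0 0 255;0.004 -0.005 0 0 0 0 255;0.004 -0.005 -0.05 0 0 0 255;0.004 -0.005 -0.1 0 0 0 255;0.004 -0.05 -0.15 0 0 0 255;0.011 -0.1 -0.2 0 0 0 255;0.011 -0.15 -0.228 0 0 0 255;0.011 -0.16 -0.228 0 0 0 255;0.011 -0.16 -0.228 0 0 0 255;0.011 -0.16 -0.228 0 0 0 255",
)

```text
time: 40.5
tcp_pos: [605.6, -126.1, 296.8]
ee_rot: [3.141, 0.001, -3.028]
force: [-0.7, 1.0, -1.2]
width: -0.1
finger_force: 0.0
```

```bash
python3 look.py w12; python3 - <<'E'
from h import *
f=np.load("w12.npz");p,d=f["p"],f["d"];c=(f["K"],f["D"],f["x"],f["R"])
P,uv=pts(c,p,d,"orange",66,78,(520,680,-330,50)); print(uv.min(0),uv.max(0),plane(c,[(uv.min(0)+uv.max(0))/2],70))
E
```

```text
40.5 [ 605.6 -126.1  296.8] [ 3.141e+00  1.000e-03 -3.028e+00] [-0.7  1.  -1.2]
red ball [345.12676056 149.30985915] r 58.06307401794202 wheel deg 359.9768906346063
red lid [ 664.2 -175.9   54. ]
blue lid [ 670.1 -241.7   54. ]
catch [ 615.2 -140.5   71.7] [ 612.9 -151.    70.3]
[228 163] [241 169] [[ 610.47455407 -149.40123726   70.        ]]
```

View pics/w12.png

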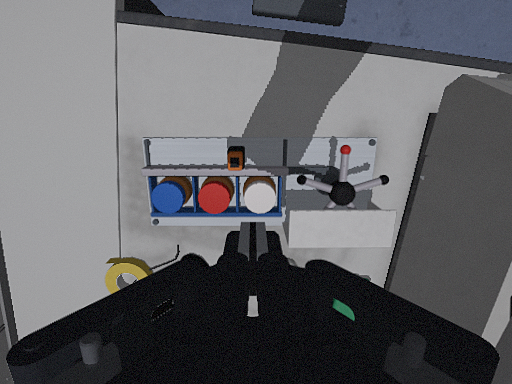

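Bar closed (wheel 0°, red ball at (345,149)), catch around (236,159), jars behind the bar. Now press the catch.

carry_out(
  steps="0.0033 -0.0237 0.05 0 0 0 255;0.0033 -0.0237 0.1 0 0 0 255;0.0033 -0.0237 0.15 0 0 0 255;0.0033 -0.0237 0.19 0 0 0 255;0.0033 -0.0237 0.208 0 0 0 255;0.0033 -0.0237 0.208 0 0 0 255;0.0033 -0.0237 0.208 0 0 0 255;0.0033 -0.0237 0.213 0 0 0 255;0.0033 -0.0237 0.216 0 0 0 255;0.0033 -0.0237 0.219 0 0 0 255;0.0033 -0.0237 0.221 0 0 0 255;0.0033 -0.0237 0.221 0 0 0 255",
)

```text
time: 41.75
tcp_pos: [605.0, -149.2, 76.5]
ee_rot: [-3.141, 0.001, -3.026]
force: [-1.1, 1.1, 7.0]
width: -0.1
finger_force: 3.3
```

carry_out(
  steps="0 0 0.0015 0 0 0 255;0 0 0.003 0 0 0 255;0 0 0.0045 0 0 0 255;0 0 0.006 0 0 0 255;0 0 0.006 0 0 0 255",
)

```text
time: 42.25
tcp_pos: [604.4, -149.2, 69.3]
ee_rot: [3.141, -0.001, -3.027]
force: [-0.2, -0.2, -0.9]
width: 0.2
finger_force: 0.0
```

Force dropped to zero, so it snapped. Lift and verify.

carry_out(
  steps="0 0 -0.05 0 0 0 255;0 0 -0.1 0 0 0 255;0 0 -0.15 0 0 0 255;0 0 -0.2 0 0 0 255;0.04 0 -0.23 0 0 0 255;0.04 0.02 -0.23 0 0 0 255;0.04 0.02 -0.23 0 0 0 255;0.04 0.02 -0.23 0 0 0 255",
)

```text
time: 43.05
tcp_pos: [562.6, -133.8, 299.4]
ee_rot: [-3.141, -0.0, -3.026]
force: [0.5, -0.9, 1.0]
width: 0.0
finger_force: 0.0
```

```bash
python3 look.py w13; python3 look.py s13 side; python3 - <<'E'
from h import *
for n in("w13","s13"):
    f=np.load(n+".npz");p,d=f["p"],f["d"];c=(f["K"],f["D"],f["x"],f["R"])
    P,uv=pts(c,p,d,"orange",40,80,(520,680,-330,50)); print(n,len(P),np.percentile(P[:,2],[5,50,95]).round(1) if len(P) else "")
a=cv2.imread("pics/w13.png");b=cv2.resize(cv2.imread("pics/s13.png")[150:290,180:370],(380,280),interpolation=cv2.INTER_CUBIC)
o=np.zeros((384,800,3),np.uint8);o[:,:420]=a[:,50:470];o[:280,420:]=b;cv2.imwrite("pics/m13.png",o)
E
```

```text
43.05 [ 562.6 -133.8  299.4] [-3.141 -0.    -3.026] [ 0.5 -0.9  1. ]
red ball [343.37704918 181.85245902] r 58.0336737900393 wheel deg 0.3191897313735126
red lid [ 663.6 -175.4   54. ]
blue lid [ 670.8 -242.8   54. ]
catch [ 615.8 -141.6   55.1] [ 609.4 -147.2   53.9]
43.1 [ 562.7 -134.   298.9] [ 3.141e+00 -1.000e-03 -3.026e+00] [-0.3 -0.   0.1]
red ball [244.8 195. ] r 57.623960260866966 wheel deg 0.7396416019356593
red lid [ 658.3 -183.    54. ]
blue lid [ 646.7 -203.6   54. ]
catch [ 619.6 -145.5   55.4] [ 600.9 -155.5   51.9]
w13 41 [52.5 53.9 55. ]
s13 20 [49.6 51.9 53.7]
```

View pics/m13.png

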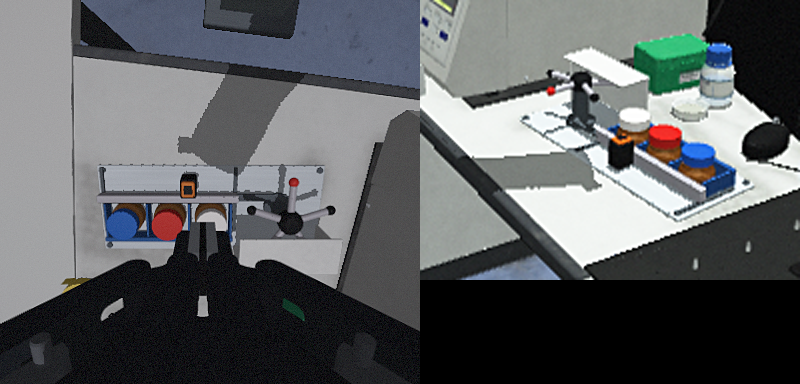

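The catch top is at 54 mm, so it is fully down. The jars stand upright behind the closed bar and the wheel is at 0.

```bash
python3 -c "
from workcell import env
print(env.hand_in())"
```

```text
the job is handed in; nothing more can be done
None
```

Job handed in: the red, blue and white jars stand one per cell, the bar is fully closed in front of them, and the catch is snapped down; I didn't touch the timer or petri dish.

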